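Clamp a card pack with an over-centre lever

TASK

Get the card pack that lies on the clamping board ready for gluing: without lifting it, push it along between the two rails until it is fully home against the metal end stop, and only then push the clamp lever by its long ball-ended handle, toward the pack and past its middle, so that it snaps over and its rubber foot holds the pack down. Leave the pack held at the stop, and leave the other things on the desk where they are.

Things in the scene. Friction and masses are not known exactly. Their poses are not given: they have to be found in the camera images.
- clamp_jig: Plywood clamping board fixed to the desk, 10 mm thick. Origin at desk height (z = 0) under the lane in which the pack slides; +x runs along the lane toward the end stop (roughly away from the robot), +y is the lever's side, z up. In this frame the board covers x -0.115 to 0.085, y -0.060 to 0.095, top at z 0.010. With the pack fully home its centre is at x 0.019.
- end_stop (a point): Foot of the aluminium end stop's face, at mid-lane on the board's top (board x 0.065, y 0, z 0.010). The stop is 90 mm wide, 10 mm thick, and its top is at z 0.046.
- lane_front (a point): Mid-lane at the front end of the two aluminium rails (board x -0.065, y 0, z 0.022 = the rails' top). The rails run along the board's x from here to the end stop, 8 mm thick, inner faces 65 mm apart. The lane is open at this end; the pack's front end sticks out of it at the start.
- card_pack: The pack to be clamped: banded pack of cards lying flat on the board between the rails, 57 mm wide (its own x), 91 mm long (its own y, which runs along the lane, either way round), 25 mm high, about 0.15 kg. Origin at the centre of its underside. It starts 41 to 64 mm short of the end stop and slides with light friction.
- clamp_lever (a joint): Lever angle. 0 = open: handle leans 0.6 rad from upright toward the board's +y, presser arm with rubber foot raised. Grows as the handle is pushed toward -y. Handle upright at 0.6: an over-centre spring (0.36 N m at the ends) drives it away from there to either side. Over, on the pack, it rests at about 1.2, handle leaning 0.6 rad toward -y, presser arm level; with no pack it runs on to 1.35.
- lever_knob (a point): Centre of the black ball (22 mm diameter) at the end of the clamp lever's handle, a steel rod 10 mm thick; it moves with the lever, 95 mm from the pivot.
- lever_pivot (a point): Pivot of the clamp lever, on the board at its x 0.045, y 0.062, z 0.045; the two steel cheeks beside it reach z 0.054 and the pin 18 mm to either side along the board's x.
- clamp_foot: Round rubber foot, 16 mm diameter, on the presser arm; carried by the lever. Origin at the lever's pivot; with the lever over, its underside bears on top of the pack's far end, 20 mm short of the end stop.
- glue_stick: Bystander: upright glue stick, 28 mm diameter, 91 mm high, beside the board. Origin at the centre of its underside.
- spare_pack: Bystander: another banded card pack, 57 x 91 x 22 mm, lying on the desk beside the board, not on it. Origin at the centre of its underside.
- clip_tub: Bystander: round tub of paper clips, 62 mm diameter, 36 mm high, near the lever's side of the board. Origin at the centre of its underside.
- stamp_a: Bystander: hand stamp with a wooden handle, 27 x 48 x 66 mm. Origin at the centre of its underside.
- ink_bottle: Bystander: small ink bottle, 33 mm diameter, 82 mm high. Origin at the centre of its underside.
- staple_box: Bystander: small carton of staples, 40 x 78 x 30 mm. Origin at the centre of its underside.

How it is judged:
On the way, in this order (a step that is already met when the one before it is completed fails the run):
1. the pack is pushed home against the end stop (within 4 mm) while the lever is still open (x of card_pack in the frame of clamp_jig above 0.015 m and value of joint clamp_lever below 0.3 rad), for 0.2 s.
2. the lever has been flipped over and its foot bears on the pack (x of card_pack in the frame of clamp_jig above 0.015 m and value of joint clamp_lever above 1.05 rad and contact force between clamp_foot and card_pack above 1.5 N), for 0.2 s.
At the end, for the whole second after the job is handed in: The pack lies flat within 4 mm of the end stop, the lever is over (beyond 1.05 rad) and at rest, and its rubber foot presses on the pack with more than 1.5 N (all of step 2 and velocity of joint clamp_lever below 0.05 rad/s and linear speed of card_pack below 0.01 m/s and angle between card_pack's own z axis and vertical below 0.06 rad); the robot touches nothing.
It fails at once if the card pack is lifted (more than 10 mm) or tipped up (z of card_pack in the frame of clamp_jig above 0.02 m or angle between card_pack's own z axis and vertical above 0.2 rad).
It fails at once if the lever is flipped past its middle before the pack is home (value of joint clamp_lever above 0.6 rad and not (x of card_pack in the frame of clamp_jig above 0.015 m)).
It fails at once if another loose thing on the desk is moved more than 20 mm or knocked over (distance of any of glue_stick, spare_pack, clip_tub, stamp_a, ink_bottle, staple_box from where it was at the start of the episode above 0.02 m or angle between any of glue_stick, spare_pack, clip_tub, stamp_a, ink_bottle, staple_box's own z axis and vertical above 0.5 rad).
It also fails if it takes over 48 s, if anything falls off the work surface, if the arm or the gripper's body presses on something with over 40 N, if the wrist force passes 120 N, or if a joint passes its speed limit or range.

ROBOT

A 6-joint arm with a two-finger parallel gripper is mounted at the origin on the work surface; the furniture and walls round the work are solid. World frame = base frame: x ahead of the robot, y to its left, z up, the work surface at z = 0. Lengths are in m, angles in rad, forces in N, time in s.
With the tool pointing down it reaches from about 0.25 to 0.775 m from the base axis. Payload 8.9 kg.
Tool frame: the origin (TCP) lies on the centre line of the jaws, within the pads' length; the fingertips stand ctrl.tips_ahead ahead of it and the grasp point (between the pads) lies 5 mm behind it (ctrl.tips_ahead is the distance from the TCP to the fingertips, in m); z points along the fingers, y is the line along which they close (so a half turn about z gives the same grasp; the last joint's range is limited). The gripper opens to 85 mm and grips with 20 to 120 N. Pads are 22 mm wide; open, the fingers measure 114 mm over their backs; the gripper's body (76 mm by 85 mm) begins 54 mm behind the grasp point. The pads swing forward as they close: fully open they stand 13 mm farther back than shut.
Start: joints at [1.146, 0.291, -0.153, 1.127, 0, 1.431], TCP at [0.148, 0.504, 0.245] pointing down, gripper open.
Joint ranges: [-2.52, 2.52], [-0.91, 1.74], [-1.3, 1.37], [-1.96, 2.02], [-1.52, 1.47], [-3.14, 3.14]. Speed limits (rad/s): [2.22, 2.22, 2.79, 3.14, 3.14, 3.14].

INTERFACE

Orientations are given as a unit quaternion [x, y, z, w].
In Python, from cell import sensors, cams, job, ctrl gives the robot as it stands.
- The arm moves only by the tool step_arm, never from a script. Its argument "moves" is a list of rows, each a list of 7 numbers: the turn, a rotation vector about the tool's x, y, z in rad, then the shift along the tool's x, y, z in mm, then the opening, from 0 (shut) to 1 (fully open). In form: [[ax, ay, az, x, y, z, gripper], ...]. A call has 1 to 5 rows; each row shifts and turns the commanded pose from where the row before left it, along the tool's axes as they then stand; what a row does not reach is not made up. A row lasts 1/8 s, in which the tool goes at most 62.5 mm and 10.7 degrees, less where a joint would pass 70% of its speed; a pose out of reach is approached as far as the arm can. A call with a gripper value outside its range is refused whole. The fingers move at their own pace and stop on an object; "grip_force" is the grip in N (left out, the last holds). Time passes only in rows, so rows that do not move let the fingers close. It gives the time, the measured TCP pose, the force, the opening and the grip force at its end, in the units of the state.
- sensors.get_state(): the state, without advancing time (a new reading comes with each control period).
- cams.snapshot(name): name is "scene" or "top" or "wrist"; returns a dict with "image" (420x560x3 uint8, red, green, blue), "fovy" (degrees; the focal length in pixels is half the picture's height over the tangent of half this angle, whatever the lens; pixels are square), "cx", "cy" (the principal point, pixels), "R" (3x3) and "t" (3): a world point X has camera coordinates R X + t. Camera axes: x right, y down, z forward; pixel columns grow to the right and rows downward; lengths in m; the calibration is good to about 2 mm. A picture is of the moment at which its call begins. There is no depth.
- job.sign_off(): hands the job in; it is judged then, once.
The state is a dict: "clock": time; "joint_positions": joint angles; "joint_vel": joint speeds; "effort": joint torques, N m; "eef_pos": TCP position; "ee_rot": TCP orientation; "ft_force": force on the tool from outside, world axes, zero at the start; "torque": the same for the moment, N m; "opening": finger opening in m; "gripper_force": force on a finger pad.
Only numpy, scipy, OpenCV 4.12 (cv2) and the standard library are available. Lean on these libraries where they do the work, as an engineer would, in place of code of your own. Each camera call takes 0.05 s, during which the arm holds its last target. There are 200 camera calls.

## Working session

There is one attempt and no reset: what is moved stays moved. The work goes in short steps, Python scripts to look and compute and a tool call to move; the robot and the scene stay as the last step left them, time stands still between calls to the robot, and variables do not carry over. Pictures are saved under pics/ and viewed, at most 10 in all, crops included, and the job is handed in when it is done.

Besides the shell and the picture viewer there is one more tool, called after "Emit:" as name(argument=value, ...), one argument or row to a line, values as JSON. step_arm: Moves the arm, as the interface text tells. Its arguments: {"type":"object","properties":{"moves":{"type":"array"},"grip_force":{"type":"number"}},"required":["moves"]}

```bash
mkdir -p pics; python3 - <<'E'
from cell import sensors,cams,ctrl
import cv2,pickle
s=sensors.get_state();print(s['clock'],s['eef_pos'],s['ee_rot'],s['opening'],ctrl.tips_ahead)
for n in("top","scene"):
    d=cams.snapshot(n);pickle.dump(d,open(n+'.pkl','wb'));cv2.imwrite(f'pics/{n}0.png',d['image'][:,:,::-1])
    print(n,d['fovy'],d['cx'],d['cy'],d['R'],d['t'])
E
```

```text
0.0 [0.14783144 0.50331908 0.24472515] [ 1.42431725e-01  9.89804412e-01 -6.28633627e-04 -1.86488408e-04] 0.08568579521487542 0.014
top 44.06826403058952 278.6327539667913 216.2969703267185 [[-0.02372321 -0.99952204  0.01982174]
 [-0.9828185   0.01968731 -0.18352169]
 [ 0.18304374 -0.02383489 -0.9828158 ]] [-0.12779024  0.44593049  1.44281468]
scene 57.78223431557753 278.7707878610698 212.2098045941146 [[-0.89496571 -0.44597197  0.01205725]
 [-0.37089193  0.72873339 -0.57566208]
 [ 0.24794263 -0.51966976 -0.8175988 ]] [0.33315739 0.29206851 0.81956059]
```

View pics/top0.png

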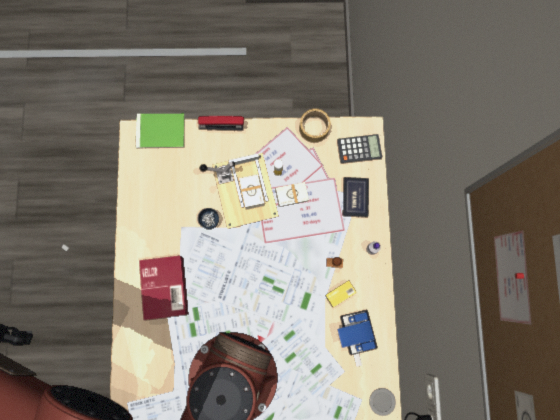

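View pics/scene0.png

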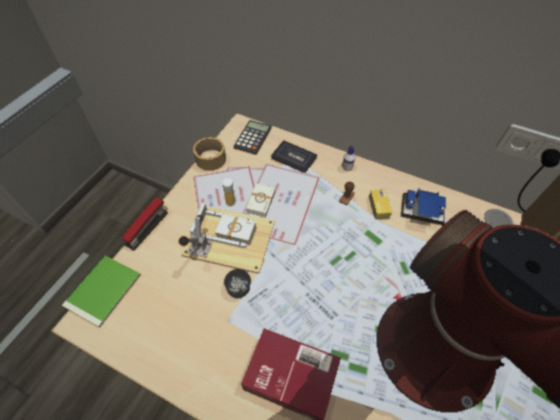

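The top view shows the board at about (248,190), with the knob at (203,168), the tub at (208,217) and the glue stick at (278,168). In the scene view the board is at about (228,238), with the knob at (183,240). I'll enlarge both.

```bash
cat > h.py <<'E'
import numpy as np,pickle
from scipy.spatial.transform import Rotation as Rn
def ray(d,u,v):
    f=d['image'].shape[0]/2/np.tan(np.radians(d['fovy'])/2)
    R=np.array(d['R']);t=np.array(d['t'])
    return -R.T@t, R.T@np.array([(u-d['cx'])/f,(v-d['cy'])/f,1])
def onz(d,u,v,z):
    o,r=ray(d,u,v); return o+r*(z-o[2])/r[2]
def proj(d,X):
    f=d['image'].shape[0]/2/np.tan(np.radians(d['fovy'])/2)
    c=np.array(d['R'])@X+np.array(d['t']); return np.array([d['cx']+f*c[0]/c[2],d['cy']+f*c[1]/c[2]])
E
python3 - <<'E'
import pickle,cv2,numpy as np
from h import *
a=pickle.load(open('top.pkl','rb'));b=pickle.load(open('scene.pkl','rb'))
A=cv2.resize(a['image'][140:240,190:320],None,fx=6,fy=6,interpolation=cv2.INTER_CUBIC)
B=cv2.resize(b['image'][160:300,160:300],None,fx=4,fy=4,interpolation=cv2.INTER_CUBIC)
cv2.imwrite('pics/topc.png',A[:,:,::-1]);cv2.imwrite('pics/scenec.png',B[:,:,::-1])
print(onz(a,248,190,.01),onz(b,228,238,.01),proj(a,np.zeros(3)))
E
```

```text
[ 0.5298176  -0.04979086  0.01      ] [ 0.53192333 -0.03285572  0.01      ] [232.6756693  376.66652963]
```

View pics/topc.png

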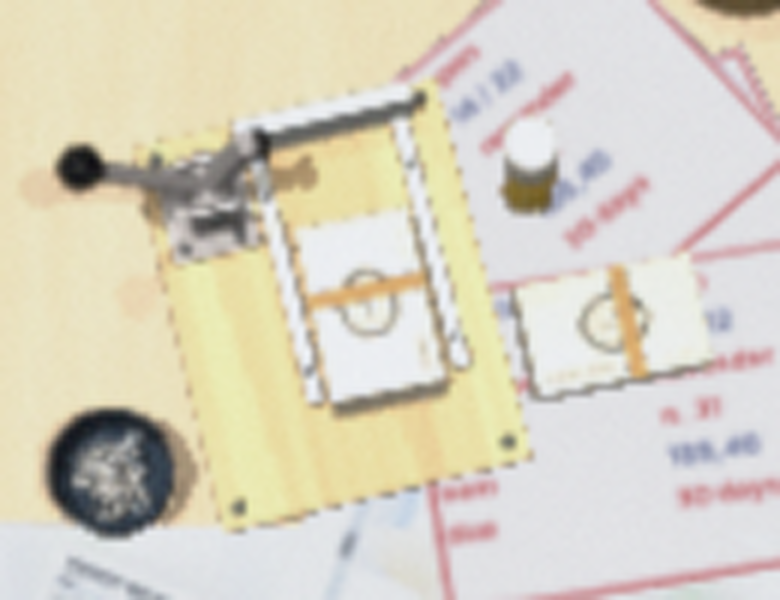

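View pics/scenec.png

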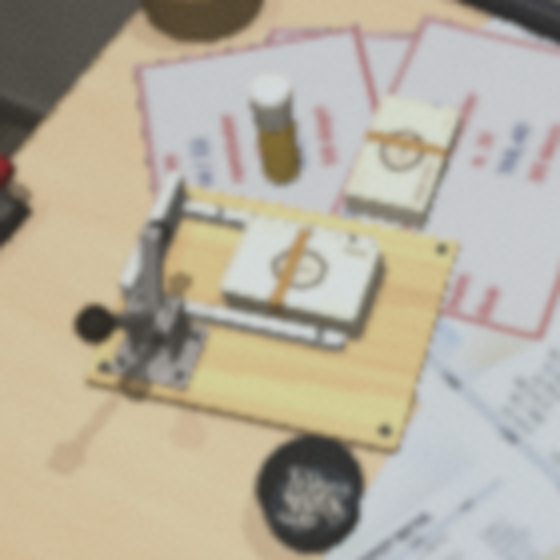

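The top crop gives these positions:
- Board corners: (435,80), (530,457), (228,528) and (135,150).
- Pack top edges: front (331,403) to (448,380), back (297,228) to (408,208).
- Knob: (80,167).

The scene crop shows the knob at (96,323), and the lever is open.

```bash
python3 - <<'E'
import pickle
from h import *
a=pickle.load(open('top.pkl','rb'));b=pickle.load(open('scene.pkl','rb'))
T=lambda X,Y,z:onz(a,190+X/6-.4,140+Y/6-.4,z)
S=lambda X,Y,z:onz(b,160+X/4-.4,160+Y/4-.4,z)
L=np.array([[.085,-.06],[-.115,-.06],[-.115,.095],[.085,.095]])
def fit(W):
    W=np.array(W)[:,:2];l=L-L.mean(0);w=W-W.mean(0)
    th=np.arctan2((l[:,0]*w[:,1]-l[:,1]*w[:,0]).sum(),(l*w).sum())
    R=np.array([[np.cos(th),-np.sin(th)],[np.sin(th),np.cos(th)]])
    o=W.mean(0)-R@L.mean(0);print('yaw',th,'o',o,'res mm',((L@R.T+o-W)*1000).round(1).tolist());return th,R,o
th1,R1,o1=fit([T(435,80,.01),T(530,457,.01),T(228,528,.01),T(135,150,.01)])
th2,R2,o2=fit([S(162,178,.01),S(459,240,.01),S(398,449,.01),S(86,380,.01)])
for n,R,o in(('T',R1,o1),):
    for p,z in(((331,403),.035),((448,380),.035),((297,228),.035),((408,208),.035),((80,167),.1234),((110,472),.036),((530,130),.091),((515,285),.022)):
        print(p,(R.T@(T(*p,z)[:2]-o)).round(4),T(*p,z).round(3))
print((R2.T@(S(96,323,.1234)[:2]-o2)).round(4))
# triangulate knob
p1,d1=ray(a,190+80/6-.4,140+167/6-.4);p2,d2=ray(b,160+24-.4,160+323/4-.4)
s=np.linalg.lstsq(np.c_[d1,-d2],p2-p1,rcond=None)[0];print('knob',p1+s[0]*d1,p2+s[1]*d2)
from cell import sensors
st=sensors.get_state();print(Rn.from_quat(st['ee_rot']).as_matrix().round(3))
E
```

```text
yaw 0.22251966869343368 o [ 0.54891421 -0.05449032] res mm [[2.1, -0.8], [-0.7, -2.1], [-2.8, 1.9], [1.4, 1.1]]
yaw 0.23805970025538317 o [ 0.55201617 -0.05138878] res mm [[-4.3, 0.7], [1.4, -1.0], [0.4, -0.9], [2.5, 1.2]]
(331, 403) [-0.0697  0.0299] [ 0.474 -0.041  0.035]
(448, 380) [-0.0722 -0.0274] [ 0.485 -0.097  0.035]
(297, 228) [0.0186 0.0258] [ 0.561 -0.025  0.035]
(408, 208) [ 0.0155 -0.0289] [ 0.57  -0.079  0.035]
(80, 167) [0.0463 0.1161] [0.569 0.069 0.123]
(110, 472) [-0.0773  0.1401] [0.443 0.065 0.036]
(530, 130) [ 0.0236 -0.0911] [ 0.592 -0.138  0.091]
(515, 285) [-0.0312 -0.0711] [ 0.534 -0.131  0.022]
[0.0453 0.1139]
knob [0.56890872 0.06911705 0.12199933] [0.56974761 0.06947274 0.12228518]
[[-0.959  0.282 -0.   ]
 [ 0.282  0.959 -0.001]
 [ 0.    -0.001 -1.   ]]
```

The measurements agree. Board yaw is about 0.23, its origin is near (0.550, -0.053), the pack's front is at board x -0.071, and the triangulated knob matches its nominal height. Next I'll turn the tool so that tool -x is board +x, and shut the gripper.

Emit:
step_arm(
  moves=[
    [0,0,-0.172,0,0,0,0],
    [0,0,-0.172,0,0,0,0],
    [0,0,-0.172,0,0,0,0],
    [0,0,0,-14.5,-57.5,0,0],
    [0,0,0,-14.5,-57.5,0,0],
  ],
)

```text
clock: 0.72
eef_pos: [0.2026, 0.3971, 0.2448]
ee_rot: [-0.116, 0.993, -0.0, -0.0]
ft_force: [1.3, 0.1, 1.3]
opening: -0.0001
gripper_force: 0.0
```

Emit:
step_arm(
  moves=[
    [0,0,0,-14.5,-57.5,0,0],
    [0,0,0,-14.5,-57.5,0,0],
    [0,0,0,-14.5,-57.5,0,0],
    [0,0,0,-14.5,-57.5,0,0],
    [0,0,0,-14.5,-57.5,0,0],
  ],
)

```text
clock: 1.35
eef_pos: [0.3391, 0.1332, 0.2454]
ee_rot: [-0.115, 0.993, 0.0, 0.0]
ft_force: [0.8, 0.7, 0.5]
opening: -0.0001
gripper_force: 0.0
```

Emit:
step_arm(
  moves=[
    [0,0,0,-14.5,-57.5,0,0],
    [0,0,0,-14.5,-57.5,0,0],
    [0,0,0,-14.5,-57.5,0,0],
    [0,0,0,0,0,0,0],
  ],
)

```text
clock: 1.85
eef_pos: [0.4217, -0.0264, 0.2449]
ee_rot: [-0.112, 0.994, -0.0, 0.0]
ft_force: [-0.5, 0.7, -0.8]
opening: 0.0001
gripper_force: 0.0
```

Emit:
step_arm(
  moves=[
    [0,0,0,-14,-55.5,0,0],
    [0,0,0,0,0,60,0],
    [0,0,0,0,0,60,0],
    [0,0,0,0,0,50,0],
    [0,0,0,0,0,0,0],
  ],
)

```text
clock: 2.48
eef_pos: [0.4435, -0.0722, 0.0729]
ee_rot: [-0.115, 0.993, 0.002, -0.003]
ft_force: [0.6, 0.3, 0.8]
opening: 0.0002
gripper_force: 0.0
```

```bash
python3 - <<'E'
from cell import sensors,cams
import cv2
print(sensors.get_state()['eef_pos'])
d=cams.snapshot('top');A=cv2.resize(d['image'][130:250,190:320],None,fx=5,fy=5,interpolation=cv2.INTER_CUBIC)
d=cams.snapshot('wrist')
import numpy as np
cv2.imwrite('pics/c1.png',np.hstack([A[:,:350],cv2.resize(d['image'],(450,338))] if 0 else [cv2.resize(A,(350,323)),cv2.resize(d['image'],(430,323))])[:,:,::-1])
E
```

```text
[ 0.44345886 -0.07221267  0.07292212]
```

View pics/c1.png

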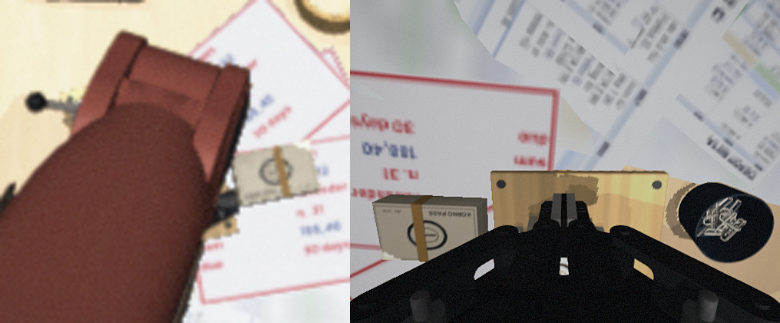

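The top view is blocked by the arm. In the wrist view the shut tips are at (565,205), in front of the pack and near mid-lane, with nothing in the way. I'll descend.

Emit:
step_arm(
  moves=[
    [0,0,0,0,-4,20,0],
    [0,0,0,0,0,19,0],
    [0,0,0,0,0,0,0],
  ],
)

```text
clock: 2.95
eef_pos: [0.4484, -0.0778, 0.0376]
ee_rot: [-0.115, 0.993, -0.0, 0.001]
ft_force: [-0.0, -0.0, 0.9]
opening: -0.0006
gripper_force: 0.0
```

Emit:
step_arm(
  moves=[
    [0,0,0,-5,0,4,0],
    [0,0,0,-8,0,0,0],
    [0,0,0,-6,0,0,0],
    [0,0,0,-5,0,0,0],
    [0,0,0,-5,0,0,0],
  ],
)

```text
clock: 3.58
eef_pos: [0.4759, -0.071, 0.0323]
ee_rot: [-0.115, 0.993, 0.0, -0.0]
ft_force: [-1.6, -0.7, 0.8]
opening: -0.0002
gripper_force: 0.7
```

Emit:
step_arm(
  moves=[
    [0,0,0,-5,0,0,0],
    [0,0,0,-5,0,0,0],
    [0,0,0,-5,0,0,0],
    [0,0,0,-5,0,0,0],
    [0,0,0,-5,0,0,0],
  ],
)

```text
clock: 4.2
eef_pos: [0.5005, -0.0654, 0.0323]
ee_rot: [-0.115, 0.993, 0.0, 0.0]
ft_force: [-0.7, -0.7, -0.5]
opening: 0.0002
gripper_force: 0.4
```

Emit:
step_arm(
  moves=[
    [0,0,0,-4,0,0,0],
    [0,0,0,-3,0,0,0],
    [0,0,0,-2,0,0,0],
  ],
)

```text
clock: 4.58
eef_pos: [0.5091, -0.0633, 0.0323]
ee_rot: [-0.115, 0.993, 0.0, -0.0]
ft_force: [-1.7, -0.2, 0.5]
opening: -0.0004
gripper_force: 0.6
```

Emit:
step_arm(
  moves=[
    [0,0,0,-2,0,0,0],
    [0,0,0,-2,0,0,0],
  ],
)

```text
clock: 4.82
eef_pos: [0.5129, -0.0625, 0.0323]
ee_rot: [-0.115, 0.993, -0.0, -0.0]
ft_force: [-0.7, -0.2, -0.7]
opening: -0.0001
gripper_force: 0.4
```

Emit:
step_arm(
  moves=[
    [0,0,0,-1,0,0,0],
    [0,0,0,0,0,0,0],
  ],
)

```text
clock: 5.08
eef_pos: [0.514, -0.0623, 0.0324]
ee_rot: [-0.115, 0.993, -0.0, 0.0]
ft_force: [-0.7, -0.8, -0.6]
opening: -0.0
gripper_force: 0.1
```

Emit:
step_arm(
  moves=[
    [0,0,0,-1.5,0,0,0],
    [0,0,0,0,0,0,0],
  ],
)

```text
clock: 5.32
eef_pos: [0.5149, -0.0619, 0.0323]
ee_rot: [-0.115, 0.993, -0.0, -0.0]
ft_force: [-3.6, 0.2, 2.7]
opening: 0.0001
gripper_force: 1.5
```

Emit:
step_arm(
  moves=[
    [0,0,0,-1.5,0,0,0],
    [0,0,0,0,0,0,0],
  ],
)

```text
clock: 5.58
eef_pos: [0.5149, -0.0618, 0.0321]
ee_rot: [-0.115, 0.993, -0.0, -0.002]
ft_force: [-8.7, -2.8, 5.6]
opening: 0.0001
gripper_force: 4.2
```

The force rises at the predicted spot (about 9 N, TCP no longer advancing), so the pack is home. I'll retreat, go up, and move round to the lever's side.

Emit:
step_arm(
  moves=[
    [0,0,0,10,0,0,0],
    [0,0,0,15,0,0,0],
    [0,0,0,0,0,-50,0],
    [0,0,0,0,0,-50,0],
    [0,0,0,0,0,-40,0],
  ],
)

```text
clock: 6.2
eef_pos: [0.4928, -0.0674, 0.1744]
ee_rot: [-0.115, 0.993, -0.0, 0.001]
ft_force: [1.2, 0.1, 0.2]
opening: -0.0001
gripper_force: 0.0
```

Emit:
step_arm(
  moves=[
    [0,0,0,0,45,0,0],
    [0,0,0,0,45,0,0],
    [0,0,0,0,45,0,0],
    [0,0,0,0,40,0,0],
    [0,0,0,0,0,0,0],
  ],
)

```text
clock: 6.82
eef_pos: [0.4518, 0.1052, 0.1724]
ee_rot: [-0.117, 0.993, 0.0, 0.0]
ft_force: [0.5, -0.4, -0.1]
opening: -0.0001
gripper_force: 0.0
```

```bash
python3 - <<'E'
from cell import sensors,cams
import cv2,numpy as np
from h import *
p=sensors.get_state()['eef_pos'];R=np.array([[np.cos(.23),-np.sin(.23)],[np.sin(.23),np.cos(.23)]])
print(p,R.T@(p[:2]-[.55,-.053]))
d=cams.snapshot('top');A=d['image'][140:240,190:320]
e=cams.snapshot('scene');B=e['image'][160:300,150:300]
cv2.imwrite('pics/c2.png',np.hstack([cv2.resize(A,(400,308),interpolation=2),cv2.resize(B,(330,308),interpolation=2)])[:,:,::-1])
E
```

```text
[0.45179432 0.10515742 0.17244343] [-0.05956323  0.17638125]
```

View pics/c2.png

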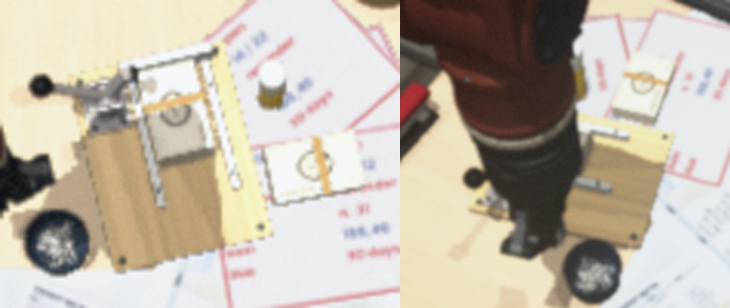

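The pack now sits against the stop (front edge from (160,160) to (213,150) in the left image). The lever is still open, with the knob at (40,85), and the bystanders haven't moved. I'll go alongside the knob and descend.

Emit:
step_arm(
  moves=[
    [0,0,0,-50,0,0,0],
    [0,0,0,-54,0,0,0],
    [0,0,0,0,0,25,0],
    [0,0,0,0,0,25,0],
    [0,0,0,0,0,0,0],
  ],
)

```text
clock: 7.55
eef_pos: [0.5527, 0.1255, 0.1206]
ee_rot: [-0.114, 0.993, 0.0, -0.002]
ft_force: [-0.3, 0.1, 0.1]
opening: 0.0003
gripper_force: 0.0
```

Emit:
step_arm(
  moves=[
    [0,0,0,-1,-15,0,0],
    [0,0,0,0,-10,0,0],
    [0,0,0,0,-8,0,0],
    [0,0,0,0,-8,0,0],
    [0,0,0,0,-8,0,0],
  ],
)

```text
clock: 8.18
eef_pos: [0.5663, 0.0804, 0.1234]
ee_rot: [-0.115, 0.993, 0.002, 0.001]
ft_force: [-1.4, 7.9, 5.5]
opening: 0.0001
gripper_force: 3.7
```

Emit:
step_arm(
  moves=[
    [0,0,0,0,-8,0,0],
    [0,0,0,0,-8,0,0],
    [0,0,0,0,-8,0,0],
    [0,0,0,0,-8,0,0],
    [0,0,0,0,-6,0,0],
  ],
)

```text
clock: 8.8
eef_pos: [0.5751, 0.0413, 0.1229]
ee_rot: [-0.115, 0.993, -0.001, 0.001]
ft_force: [-0.4, -0.0, 5.4]
opening: 0.0
gripper_force: 2.5
```

Emit:
step_arm(
  moves=[
    [0,0,0,0,-6,0,0],
    [0,0,0,0,-6,0,0],
    [0,0,0,0,-6,0,0],
    [0,0,0,0,0,0,0],
  ],
)

```text
clock: 9.3
eef_pos: [0.5786, 0.0243, 0.1221]
ee_rot: [-0.115, 0.993, -0.0, -0.0]
ft_force: [0.2, -0.4, -0.8]
opening: -0.0001
gripper_force: 0.0
```

Emit:
step_arm(
  moves=[
    [0,0,0,0,20,-10,0],
    [0,0,0,0,45,-20,0],
    [0,0,0,0,45,0,0],
    [0,0,0,0,0,-40,0],
    [0,0,0,0,0,0,0],
  ],
)

```text
clock: 9.93
eef_pos: [0.5547, 0.134, 0.1956]
ee_rot: [-0.116, 0.993, 0.0, 0.003]
ft_force: [-0.1, 0.4, -1.3]
opening: 0.0003
gripper_force: 0.0
```

```bash
python3 - <<'E'
from cell import sensors,cams
import cv2,numpy as np
d=cams.snapshot('top');A=d['image'][140:240,190:320]
e=cams.snapshot('scene');B=e['image'][160:300,150:300]
cv2.imwrite('pics/c3.png',np.hstack([cv2.resize(A,(455,350),interpolation=2),cv2.resize(B,(340,350),interpolation=2)])[:,:,::-1])
E
```

```text
(no output)
```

View pics/c3.png

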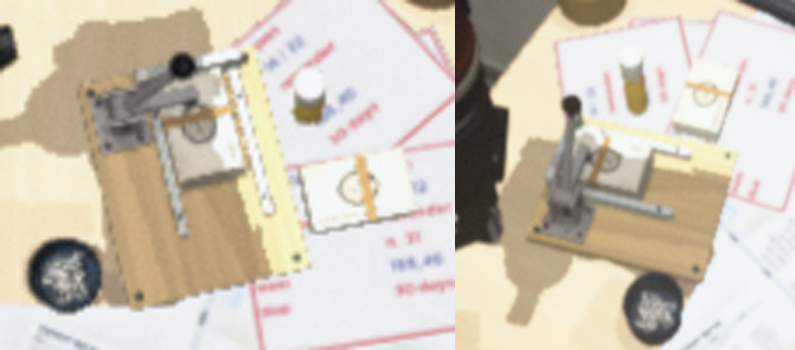

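The lever is over, with the knob at (182,66) in the left image above the lane, and the foot is on the pack's far end. I'll check the numbers and, if they hold, hand in.

```bash
python3 - <<'E'
import pickle
from h import *
from cell import job
a=pickle.load(open('top.pkl','rb'))
R=np.array([[np.cos(.23),-np.sin(.23)],[np.sin(.23),np.cos(.23)]])
B=lambda X,Y,z:R.T@(onz(a,190+X/3.5-.4,140+Y/3.5-.4,z)[:2]-[.55,-.053])
k=B(182,66,.1234);f=(B(183,183,.035)+B(243,168,.035))/2
print('knob',k,'pack front',f)
if k[1]<.02 and abs(f[0]+.0265)<.006: print(job.sign_off())
E
```

```text
knob [0.04468973 0.00566883] pack front [-0.02598077  0.00112527]
the job is handed in; nothing more can be done
None
```

The pack is home against the end stop, the lever is snapped over with its foot on the pack, the other things looked unmoved in the last picture, and the job is handed in; no verdict came back.

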